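# Pack the garment-care caddy

## Task

Pack the blue garment-care caddy for the next service wash: lay the white marker with the blue cap flat in the long low trough, stand the little brown dropper bottle and the dark blue roll-on with the gold cap upright in the two smaller compartments, one in each, and stand the tall spray can with the green cap upright in the largest compartment at the end of the row. The yellow pencil, the salt jar with the black lid and the clear green washing-up bottle do not belong in the kit: leave them standing or lying where they are.

Things in the scene. Friction and masses are not known exactly. Their poses are not given: they have to be found in the camera images.
- caddy: Blue caddy, 146 (x) by 200 (y) mm, fixed, any yaw. Origin: centre of underside. Floor 5 mm thick. Pen trough inside x -69..-3, y -96..96, lip 18 mm high. Other walls 40 high; compartments inside x 1..69: small y 40..96, small y -20..36, largest y -96..-24. Steel handle folded round the +x side and ends, 11 mm out, 30 high. Bottles in it block the gripper: low things first, tall can last.
- marker: White marker pen with a blue cap, lying; 135 mm long, 17 mm wide, 16 mm high, 15 g. Origin: middle of its length, on the underside as it lies at the start. Its length runs along y. It may roll a little.
- starch_can: Tall round aerosol can, pale body with a green cap, standing; 50 mm diameter, 171 mm tall (green cap from 124 mm up), 0.15 to 0.3 kg. Origin: centre of its underside, z up. The gripper's body must stay above its top.
- dropper: Little brown glass bottle with a black rubber dropper on top, standing; body 33 mm diameter up to 65 mm, 24 mm neck up to 77 mm, slim dropper bulb up to 102 mm; 70 g. Origin: centre of its underside, z up. Grasp the brown body.
- rollon: Dark blue roll-on bottle with a rounded gold cap, standing; 36 (x) by 42 (y) mm, 106 mm tall, 80 g, cap from 63 mm up. Origin: centre of its underside, z up.
- salt_jar: Small glass jar with a green label and a black lid, 45 mm diameter, 105 mm tall, standing; does not belong in the caddy. Origin: centre of its underside.
- soap_bottle: Clear green bottle of washing-up liquid with a pale push cap, 52 (x) by 82 (y) mm, 217 mm tall, standing; does not belong in the caddy. Origin: centre of its underside.
- pencil: Thin yellow pencil, lying, 136 mm long (along y), 7 mm thick; does not belong in the caddy. Origin: middle of its length, underside.
Not all that is in view belongs to the job. Leave any purple look-alike of the starch_can alone.

How it is judged (in metres and radians):
At the end, for the whole second after the job is handed in: Marker flat and lengthwise (23 degrees) in the trough, middle within 35 mm of the trough's middle; can in the largest, dropper and roll-on one in each small compartment, on its floor (6 mm), upright (7 degrees), released, at rest; pencil, jar and soap within 30 mm of their starts (x of marker in the frame of caddy between -0.064 and -0.008 m and y of marker in the frame of caddy between -0.035 and 0.035 m and z of marker in the frame of caddy between 0 and 0.03 m and angle between the y axis of marker and the y axis of caddy, either way round below 0.4 rad and angle between marker's own y axis and vertical between 1.45 and 1.69 rad and x of starch_can in the frame of caddy between 0.012 and 0.058 m and y of starch_can in the frame of caddy between -0.086 and -0.034 m and z of starch_can in the frame of caddy below 0.011 m and angle between starch_can's own z axis and vertical below 0.12 rad and ((x of dropper in the frame of caddy between 0.012 and 0.058 m and y of dropper in the frame of caddy between 0.046 and 0.09 m and z of each of dropper, rollon in the frame of caddy below 0.011 m and angle between each of dropper, rollon's own z axis and vertical below 0.12 rad and x of rollon in the frame of caddy between 0.012 and 0.058 m and y of rollon in the frame of caddy between -0.014 and 0.03 m) or (x of dropper in the frame of caddy between 0.012 and 0.058 m and y of dropper in the frame of caddy between -0.014 and 0.03 m and z of each of dropper, rollon in the frame of caddy below 0.011 m and angle between each of dropper, rollon's own z axis and vertical below 0.12 rad and x of rollon in the frame of caddy between 0.012 and 0.058 m and y of rollon in the frame of caddy between 0.046 and 0.09 m)) and linear speed of each of marker, starch_can, dropper, rollon below 0.02 m/s and angular speed of each of marker, starch_can, dropper, rollon below 0.3 rad/s and contact force between each of marker, starch_can, dropper, rollon and the fingers below 0.1 N and distance of each of salt_jar, soap_bottle, pencil from where it was at the start of the episode below 0.03 m and angle between each of salt_jar, soap_bottle's own z axis and vertical below 0.1 rad); the robot touches nothing.
It fails at once if the salt jar is shifted by more than 30 mm or tipped (distance of salt_jar from where it was at the start of the episode above 0.03 m or angle between salt_jar's own z axis and vertical above 0.35 rad).
It fails at once if the washing-up bottle is shifted by more than 30 mm or tipped (distance of soap_bottle from where it was at the start of the episode above 0.03 m or angle between soap_bottle's own z axis and vertical above 0.35 rad).
It fails at once if the pencil is shifted by more than 30 mm (distance of pencil from where it was at the start of the episode above 0.03 m).
It also fails if it takes over 112 s, if anything falls off the work surface, if the arm or the gripper's body presses on something with over 40 N, if the wrist force passes 120 N, or if a joint passes its speed limit or range.

## Robot

A 6-joint arm with a two-finger parallel gripper is mounted at the origin on a cart in front of the work surface, level with it; the furniture and walls round the work are solid. World frame = base frame: x ahead of the robot, y to its left, z up, the work surface at z = 0. Lengths are in mm, angles in rad, forces in N, time in s.
With the tool pointing down it reaches from about 300 to 775 mm from the base axis. Payload 14.6 kg.
Tool frame: the origin (TCP) lies on the centre line of the jaws, within the pads' length; the fingertips stand 8 mm ahead of it and the grasp point (between the pads) lies 11 mm behind it; z points along the fingers, y is the line along which they close (so a half turn about z gives the same grasp; the last joint's range is limited). The gripper opens to 94 mm and grips with 3 to 60 N. Pads are 16 mm wide; open, the fingers measure 119 mm over their backs; the gripper's body (75 mm by 177 mm) begins 78 mm behind the grasp point.
Start: joints at [1.165, 0.3, 1.521, -0, 1.321, -0.067], TCP at [182.793, 518.726, 213.446] pointing down, gripper open.
Joint ranges: [-3.03, 3.03], [-0.79, 2.21], [0.23, 2.52], [-1.04, 4.18], [0, 3.07], [-2.55, 2.55]. Speed limits (rad/s): [2.22, 2.22, 2.57, 3.14, 3.14, 3.14].

## Interface

Orientations are given as [roll, pitch, yaw] about the fixed x, y, z axes, in that order (R = Rz(yaw) Ry(pitch) Rx(roll)).
In Python, from cell import manip gives the robot as it stands.
- The arm moves only by the tool jog_arm, never from a script. Its argument "rows" is one flat list of numbers, 7 for each row, row after row: the shift along the world's x, y, z in cm, then the turn, a rotation vector about the world's x, y, z in rad, then the closure, from 0 (fully open) to 1 (shut). In form: [dx, dy, dz, rx, ry, rz, fingers, dx, dy, dz, rx, ry, rz, fingers, ...]. A call has 1 to 20 rows; each row shifts and turns the commanded pose from where the row before left it; what a row does not reach is not made up. A row lasts 1/12 s, in which the tool goes at most 41.7 mm and 7.16 degrees, less where a joint would pass 70% of its speed; a pose out of reach is approached as far as the arm can. A call with a gripper value outside its range is refused whole. The fingers move at their own pace and stop on an object; "newtons" is the grip in N (left out, the last holds). Time passes only in rows, so rows that do not move let the fingers close. It gives the time, the measured TCP pose, the force, the opening and the grip force at its end, in the units of the state.
- manip.read_state(): the state, without advancing time (a new reading comes with each control period).
- manip.camera(name): name is "side" or "top"; returns (picture, depth): 480x640x3 uint8, blue, green, red; 480x640 float32, mm along the optical axis (not along the pixel's ray), 0 where there is no reading.
- manip.camera_model(name): a dict with "K" (3x3 intrinsics, pixels), "R" (3x3) and "t" (3): a world point X has camera coordinates R X + t. Camera axes: x right, y down, z forward; pixel columns grow to the right and rows downward; lengths in mm; the calibration is good to about 2 mm. A picture is of the moment at which its call begins. camera_model takes no time and is no camera call.
- manip.sign_off(): hands the job in; it is judged then, once.
The state is a dict: "clock": time; "joints": joint angles; "qd": joint speeds; "effort": joint torques, N m; "eef_pos": TCP position; "eef_rot": TCP orientation; "wrist_force": force on the tool from outside, world axes, zero at the start; "moment": the same for the moment, N m; "finger_gap": finger opening in mm; "finger_force": force on a finger pad.
Only numpy, scipy, OpenCV 4.12 (cv2) and the standard library are available. Lean on these libraries where they do the work, as an engineer would, in place of code of your own. Each camera call takes 0.05 s, during which the arm holds its last target. There are 200 camera calls.

## Working session

There is one attempt and no reset: what is moved stays moved. The work goes in short steps, Python scripts to look and compute and a tool call to move; the robot and the scene stay as the last step left them, time stands still between calls to the robot, and variables do not carry over. Pictures are saved under pics/ and viewed, at most 14 in all, crops included, and the job is handed in when it is done.

Besides the shell and the picture viewer there is one more tool, called after ">>>" by a JSON object that holds its "api" and its "payload", one argument or row to a line. jog_arm: Moves the arm, as the interface text tells. Its arguments: {"type":"object","properties":{"rows":{"type":"array"},"newtons":{"type":"number"}},"required":["rows"]}

```bash
mkdir -p pics; ls; cat > h.py <<'E'
import numpy as np, cv2
from cell import manip
def cloud(name):
    im,d=manip.camera(name); m=manip.camera_model(name)
    K,R,t=[np.array(m[k],float) for k in("K","R","t")]
    v,u=np.mgrid[:480,:640]
    c=np.stack([(u-K[0,2])/K[0,0]*d,(v-K[1,2])/K[1,1]*d,d],-1)
    P=(c-t.ravel())@R
    P[d==0]=np.nan
    return im,d,P
E
python3 - <<'E'
from h import *
for n in("top","side"):
    im,d,P=cloud(n); cv2.imwrite(f"pics/{n}0.png",im); np.savez(f"/tmp/{n}0.npz",im=im,P=P)
    m=manip.camera_model(n); print(n,m, (d==0).mean())
print(manip.read_state())
E
```

```text
pics
top {'K': array([[607.20335914,   0.        , 323.53347994],
       [  0.        , 607.20335914, 232.25339119],
       [  0.        ,   0.        ,   1.        ]]), 'R': array([[-0.38620469, -0.92241123, -0.00185991],
       [-0.9029658 ,  0.37847339, -0.20349608],
       [ 0.18841099, -0.0769117 , -0.97907399]]), 't': array([ 265.92744122,  518.86889955, 1289.73149018])} 0.003994140625
side {'K': array([[504.60260028,   0.        , 319.16429039],
       [  0.        , 504.60260028, 246.70766812],
       [  0.        ,   0.        ,   1.        ]]), 'R': array([[ 0.7343093 , -0.6787528 ,  0.00919231],
       [-0.57346907, -0.62753996, -0.52661828],
       [ 0.36321217,  0.3814292 , -0.85005217]]), 't': array([-407.00790441,  374.83063421,  989.20127497])} 0.00388671875
{'clock': 0.1, 'joints': array([ 1.16541890e+00,  3.00401612e-01,  1.52147068e+00, -5.03148423e-06,
        1.32066244e+00, -6.65984997e-02]), 'qd': array([-0.0005968 , -0.00087516, -0.00075358,  0.00093944, -0.00045498,
       -0.00085893]), 'effort': array([ 2.96052705e-03, -5.32644296e+01, -3.53281903e+01,  7.09686172e-02,
        2.35509127e-02, -7.56759050e-05]), 'eef_pos': array([182.70954512, 518.55512358, 212.97113465]), 'eef_rot': array([-3.14065233e+00, -5.78320356e-05,  2.80281494e+00]), 'wrist_force': array([-0.47442598,  0.03615544,  0.42728201]), 'moment': array([0.0006577 , 0.01150209, 0.04549256]), 'finger_force': 0.0, 'finger_gap': 93.90869501225491}
```

View pics/top0.png

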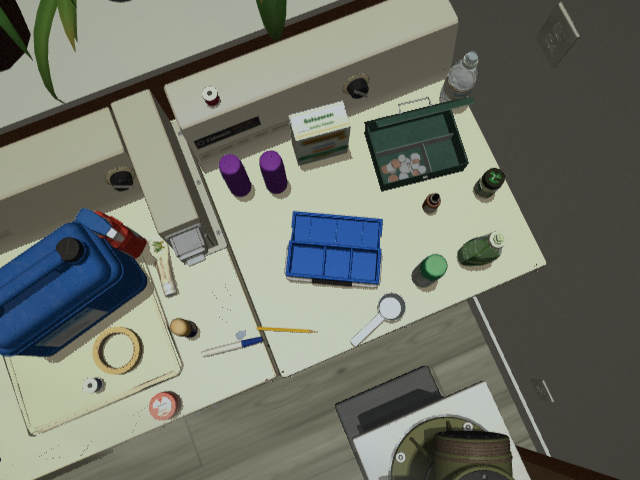

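View pics/side0.png

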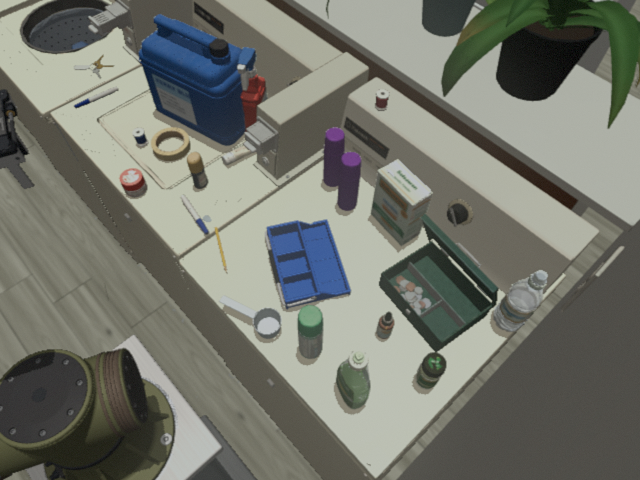

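Candidates:
- **Marker:** white with blue cap at top (232,347). The other pen at side (95,98) looks mostly blue.
- **Can:** green cap at top (432,268). The purple cans at (235,175) and (273,172) are the look-alikes.
- **Dropper:** top (431,202). The dark jar at (490,182) is the salt jar.
- **Roll-on:** top (182,327). The white/blue spool at (93,385) is not it.
- **Caddy:** top (335,250). The blue jug is not it.

Next I measure these and take one close crop.

```bash
cat > m1.py <<'E'
from h import *
Z=np.load("/tmp/top0.npz"); im,P=Z["im"],Z["P"]; S=np.load("/tmp/side0.npz")
def box(P,im,u0,u1,v0,v1,zmin,zmax=400,hsv=None):
    m=np.zeros(im.shape[:2],bool); m[v0:v1,u0:u1]=1
    m&=(P[...,2]>zmin)&(P[...,2]<zmax)
    if hsv is not None:
        m&=cv2.inRange(cv2.cvtColor(im,cv2.COLOR_BGR2HSV),np.array(hsv[0]),np.array(hsv[1]))>0
    return P[m]
def show(n,p):
    if len(p)<5: print(n,len(p));return
    r=cv2.minAreaRect(p[:,:2].astype(np.float32)); 
    print(n,len(p),"mean",p.mean(0).round(1),"zmax",p[:,2].max().round(1),"rect",np.round(r[0],1),np.round(r[1],1),round(r[2],1))
show("table",box(P,im,330,400,290,320,-50))
show("caddy",box(P,im,280,390,205,290,8,60,((105,80,40),(130,255,255))))
show("caddytop",box(P,im,280,390,205,290,34,60,((105,80,40),(130,255,255))))
show("marker",box(P,im,198,264,330,362,6,40))
show("markerblue",box(P,im,198,264,330,362,6,40,((100,80,40),(130,255,255))))
show("pencil",box(P,im,256,325,322,338,2,20,((15,100,100),(40,255,255))))
show("can top",box(P,im,405,455,245,295,165))
show("dropper body",box(P,im,415,445,185,220,15,66)); show("dropper all",box(P,im,415,445,185,220,75))
show("rollon top",box(P,im,160,205,310,345,95)); show("rollon all",box(P,im,160,205,310,345,15))
show("jar",box(P,im,470,510,160,205,95)); show("soap",box(P,im,450,510,225,275,30));show("soap top",box(P,im,450,510,225,275,195))
show("cup",box(P,im,340,410,285,350,8))
sp,si=S["P"],S["im"]
show("s can",box(sp,si,290,330,295,330,165)); show("s roll",box(sp,si,180,210,145,195,95));show("s drop",box(sp,si,370,400,305,345,85))
show("s rollbody",box(sp,si,180,210,145,195,15,60))
show("s marker",box(sp,si,175,212,190,240,6,40))
show("s jar",box(sp,si,410,450,345,395,95))
show("s caddytop",box(sp,si,260,355,215,310,34,60,((105,80,40),(130,255,255))))
cv2.imwrite("pics/cropA.png",np.hstack([cv2.resize(im[300:372,150:330],None,fx=2.2,fy=2.2),cv2.resize(im[210:282,290:470],None,fx=2.2,fy=2.2)]))
E
python3 m1.py
```

```text
table 2089 mean [403.3  19.9   0. ] zmax 45.0 rect [402.3  19.5] [156.2  68.3] 67.1
caddy 2099 mean [544.8  33.4  24.8] zmax 48.1 rect [546.5  32. ] [207.4 153.5] 61.9
caddytop 819 mean [512.2  49.7  39.8] zmax 48.1 rect [517.9  47.8] [206.2  89. ] 62.4
marker 414 mean [431.1 327.   13.5] zmax 23.0 rect [433.7 324.2] [133.3  65.1] 67.2
markerblue 117 mean [424.9 283.5  13.8] zmax 23.0 rect [424.9 282.1] [45.3 13.6] 82.1
pencil 139 mean [421.4 207.3   6.5] zmax 15.9 rect [420.  204.1] [126.9   7.1] 64.8
can top 415 mean [ 410.8 -125.4  170.8] zmax 179.9 rect [ 411.2 -126.2] [45.1 44.9] 3.7
dropper body 155 mean [ 548.3 -199.9   46.8] zmax 65.8 rect [ 550.8 -205.2] [33.1 28.2] 38.1
dropper all 68 mean [ 552.3 -205.3   86.8] zmax 100.9 rect [ 552.9 -206.5] [20.3 18.5] 21.4
rollon top 241 mean [503.7 401.8 103.2] zmax 111.3 rect [504.3 402.3] [37.2 32.9] 1.2
rollon all 391 mean [501.  397.9  85.4] zmax 111.3 rect [503.8 401.9] [38.1 34.2] 21.5
jar 344 mean [ 540.1 -338.1  103.8] zmax 112.2 rect [ 540.5 -338.8] [43.7 45.3] 5.5
soap 1130 mean [ 406.4 -236.3  135.4] zmax 220.5 rect [ 406.8 -248. ] [75.8 48.5] 62.5
soap top 234 mean [ 408.4 -250.3  204.3] zmax 220.5 rect [ 409.  -252.6] [32.2 33.5] 4.2
cup 629 mean [369.1   9.9  32.9] zmax 45.0 rect [380.6   6.1] [133.3 136.3] 76.9
s can 454 mean [ 410.6 -128.1  170.9] zmax 176.2 rect [ 411.7 -127.1] [45.4 45.1] 77.7
s roll 148 mean [502.6 398.6 102.9] zmax 110.0 rect [502.7 400.3] [37.7 31.5] 34.5
s drop 41 mean [ 552.2 -209.2   95.8] zmax 103.5 rect [ 554.  -207.4] [13.2 10.2] 48.1
s rollbody 226 mean [507.3 420.9  33.4] zmax 59.9 rect [517.7 453.4] [148.   37.2] 75.5
s marker 266 mean [429.7 323.8  14. ] zmax 21.4 rect [405.1 329.3] [135.7  67.2] 81.3
s jar 442 mean [ 540.3 -339.9  103.9] zmax 109.6 rect [ 541.8 -339.2] [43.6 43.4] 32.4
s caddytop 710 mean [509.5  43.6  39.9] zmax 46.4 rect [517.6  46.8] [207.4  89.2] 62.8
```

```bash
python3 - <<'E'
import cv2,numpy as np
a=cv2.imread("pics/top0.png");s=cv2.imread("pics/side0.png")
c=lambda i,u,v,w=60,h=50:cv2.resize(i[v-h//1:v+h,u-w:u+w],(400,300),interpolation=cv2.INTER_CUBIC)
cv2.imwrite("pics/crop1.png",np.vstack([np.hstack([c(a,235,338),c(a,335,250)]),np.hstack([c(s,205,200),c(s,390,335)])]))
E
```

```text
(no output)
```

View pics/crop1.png

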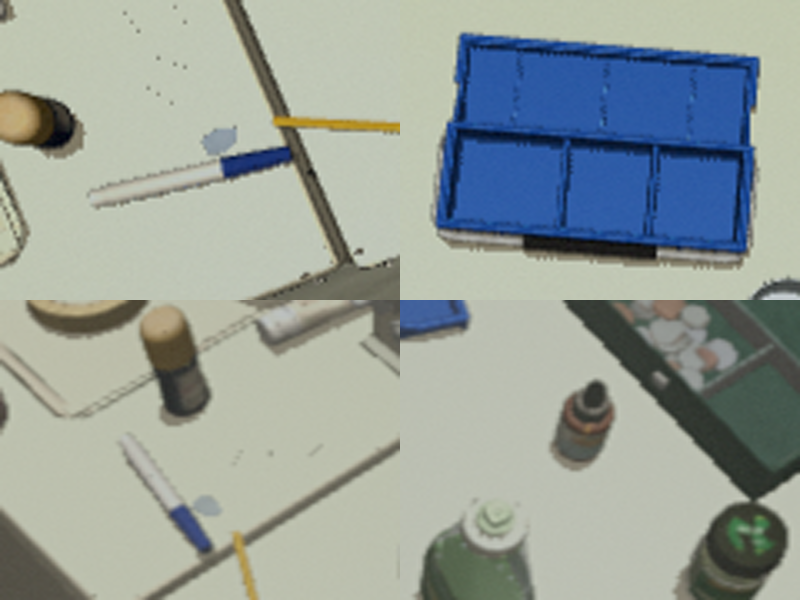

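Picture facts:
- The marker's white barrel and blue cap are at crop (190,178), i.e. top (232,347).
- The caddy's trough is on the far side, and its largest compartment is on the left (top image (305,263)).
- The dropper, soap and salt jar are all distinct from each other.

Next I refine the marker and roll-on, and check for obstacles.

```bash
cat > m2.py <<'E'
from h import *
A=[np.load(f"/tmp/{n}0.npz") for n in("top","side")]
Q=[a["P"].reshape(-1,3) for a in A]
for n,p in zip("ts",Q):
    p=p[np.isfinite(p).all(1)]
    m=p[(p[:,2]>7)&(p[:,2]<30)&(abs(p[:,0]-433)<45)&(p[:,1]>250)&(p[:,1]<400)]
    c=np.median(m,0); m=m[abs(m[:,0]-c[0])<35]
    vx,vy,x0,y0=cv2.fitLine(m[:,:2].astype(np.float32),cv2.DIST_HUBER,0,.01,.01).ravel()
    s=(m[:,:2]-[x0,y0])@[vx,vy]; a,b=np.percentile(s,[.5,99.5])
    print("marker",n,len(m),np.degrees(np.arctan2(vy,vx)),x0+vx*(a+b)/2,y0+vy*(a+b)/2,b-a)
    for z0,z1 in((20,60),(65,90),(90,115)):
        r=p[(p[:,2]>z0)&(p[:,2]<z1)&(np.hypot(p[:,0]-503,p[:,1]-401)<32)]
        if len(r)>8: R=cv2.minAreaRect(r[:,:2].astype(np.float32));print(" roll",n,z0,len(r),np.round(R[0],1),np.round(R[1],1),R[2].__round__())
a=np.vstack(Q);a=a[np.isfinite(a).all(1)]
# obstacle map: max z per 50mm cell
print("maxz rows x=300..800, cols y=500..-400")
for x in range(300,850,50):
    print(x,[int(np.percentile(q,98)) if len(q:=a[(abs(a[:,0]-x)<25)&(abs(a[:,1]-y)<25),2]) else -9 for y in range(500,-401,-50)])
E
python3 m2.py
```

```text
marker t 411 81.912125 430.6329518384375 323.92683039452015 137.13592996536443
 roll t 20 62 [498.8 393.2] [15.9 35.1] 62
 roll t 65 54 [501.7 394.7] [20.9 37.6] 70
 roll t 90 255 [504.3 402.1] [37.2 33.1] 1
marker s 266 81.53795 430.0945455979543 325.4810032790605 133.59389300230163
 roll s 20 148 [501.1 391.3] [19.5 36.3] 75
 roll s 65 106 [502.5 391.6] [22.4 38.7] 79
 roll s 90 172 [503.4 400. ] [36.6 33.4] 46
maxz rows x=300..800, cols y=500..-400
300 [-906, -908, -906, -905, -907, -24, -33, -31, -33, -361, -242, -38, -32, -35, -884, -33, -30, -29, -21]
350 [54, 44, 2, 2, 2, 1, 0, 0, 36, 40, 40, 37, 1, 1, 1, 1, 1, 1, 2]
400 [53, 34, 3, 4, 16, 14, 8, 7, 2, 1, 40, 39, 174, 173, 121, 216, 139, 2, 2]
450 [2, 3, 16, 18, 18, 11, 5, 1, 2, 41, 42, 42, 171, 172, 87, 159, 2, 2, 2]
500 [27, 3, 107, 3, 3, 2, 2, 41, 43, 42, 40, 43, 1, 2, 2, 2, 3, 103, 2]
550 [26, 3, 3, 3, 3, 2, 1, 43, 38, 43, 42, 18, 21, 2, 98, 2, 105, 108, 0]
600 [216, 169, 32, 146, 149, 2, 2, 40, 42, 10, 21, 20, 3, 57, 61, 61, 62, 2, 1]
650 [269, 220, 29, 161, 160, 105, 2, 2, 20, 21, 3, 2, 61, 63, 17, 33, 62, 47, 2]
700 [275, 255, 253, 193, 193, 185, 2, 2, 170, 3, 2, 3, 3, 208, 208, 208, 208, 206, 2]
750 [252, 256, 23, 194, 193, 184, 174, 173, 174, 169, 172, 172, 171, 168, 145, 146, 126, 200, 200]
800 [141, 143, 113, 194, 193, 184, 174, 172, 2, 171, 174, 174, 173, 108, 4, 3, 3, 207, 208]
```

>>> {"api": "jog_arm", "payload": {
  "rows": [2.06,-1.61,0,0,0,-0.115,0.4,2.06,-1.61,0,0,0,-0.115,0.4,2.06,-1.61,0,0,0,-0.115,0.4,2.06,-1.61,0,0,0,-0.115,0.4,2.06,-1.61,0,0,0,-0.115,0.4,2.06,-1.61,0,0,0,-0.115,0.4,2.06,-1.61,0,0,0,-0.115,0.4,2.06,-1.61,0,0,0,-0.115,0.4,2.06,-1.61,0,0,0,-0.115,0.4,2.06,-1.61,0,0,0,-0.115,0.4,2.06,-1.61,0,0,0,-0.115,0.4,2.06,-1.61,0,0,0,-0.115,0.4,0,0,-3,0,0,0,0.4,0,0,-3,0,0,0,0.4,0,0,-3,0,0,0,0.4,0,0,-3,0,0,0,0.4,0,0,0,0,0,0,0.4,0,0,0,0,0,0,0.4],
  "newtons": 12
}}

```text
clock: 1.6
eef_pos: [429.6, 325.2, 93.0]
eef_rot: [-3.14, 0.002, 1.423]
wrist_force: [0.7, -0.1, 1.3]
finger_gap: 56.4
finger_force: 0.0
```

>>> {"api": "jog_arm", "payload": {
  "rows": [0,0,-2,0,0,0,0.4,0,0,-2,0,0,0,0.4,0,0,-2,0,0,0,0.4,0,0,-1.5,0,0,0,0.4,0,0,-0.7,0,0,0,0.4,0,0,0,0,0,0,0.7,0,0,0,0,0,0,0.9,0,0,0,0,0,0,0.95,0,0,0,0,0,0,0.95,0,0,0,0,0,0,0.95,0,0,0,0,0,0,0.95,0,0,0,0,0,0,0.95,0,0,0,0,0,0,0.95],
  "newtons": 12
}}

```text
clock: 2.68
eef_pos: [430.2, 325.6, 11.8]
eef_rot: [3.141, -0.0, 1.423]
wrist_force: [-0.7, -0.3, 4.0]
finger_gap: 15.1
finger_force: 12.0
```

>>> {"api": "jog_arm", "payload": {
  "rows": [0,0,2,0,0,0,0.95,0,0,2.5,0,0,0,0.95,0,0,3,0,0,0,0.95,0,0,2.5,0,0,0,0.95,1.49,-3.1,0,0,0,-0.0335,0.95,1.49,-3.1,0,0,0,-0.0335,0.95,1.49,-3.1,0,0,0,-0.0335,0.95,1.49,-3.1,0,0,0,-0.0335,0.95,1.49,-3.1,0,0,0,-0.0335,0.95,1.49,-3.1,0,0,0,-0.0335,0.95,1.49,-3.1,0,0,0,-0.0335,0.95,1.49,-3.1,0,0,0,-0.0335,0.95,1.49,-3.1,0,0,0,-0.0335,0.95,1.49,-3.1,0,0,0,-0.0335,0.95,0,0,0,0,0,0,0.95,0,0,0,0,0,0,0.95]
}}

```text
clock: 4.02
eef_pos: [579.1, 14.2, 111.0]
eef_rot: [-3.141, 0.0, 1.085]
wrist_force: [-0.3, 0.9, -0.1]
finger_gap: 15.1
finger_force: 12.0
```

```bash
python3 - <<'E'
from h import *
im,d,P=cloud("top"); cv2.imwrite("pics/t1.png",im[130:370,180:500])
print(manip.read_state()["eef_pos"])
E
```

```text
[578.72815427  15.42874627 111.09122727]
```

View pics/t1.png

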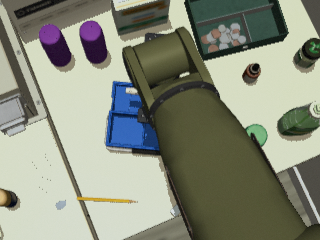

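The arm hides the caddy, but the marker is gone from the table and in the grip. I lower it into the trough.

>>> {"api": "jog_arm", "payload": {
  "rows": [0,0,-2.5,0,0,0,0.95,0,0,-2.5,0,0,0,0.95,0,0,-2,0,0,0,0.95,0,0,-1.4,0,0,0,0.95,0,0,-0.8,0,0,0,0.95,0,0,0,0,0,0,0.95,0,0,0,0,0,0,0.95]
}}

```text
clock: 4.65
eef_pos: [579.0, 16.3, 19.9]
eef_rot: [3.142, -0.0, 1.089]
wrist_force: [0.1, 0.6, 0.2]
finger_gap: 15.0
finger_force: 12.0
```

Next: lower the last 3 mm, open, and rise.

>>> {"api": "jog_arm", "payload": {
  "rows": [0,0,-0.3,0,0,0,0.95,0,0,0,0,0,0,0.85,0,0,0,0,0,0,0.75,0,0,0,0,0,0,0.68,0,0,0,0,0,0,0.68,0,0,0,0,0,0,0.68,0,0,1,0,0,0,0.68,0,0,2,0,0,0,0.68,0,0,3,0,0,0,0.68,0,0,3,0,0,0,0.68,0,0,3,0,0,0,0.5,0,0,0,0,0,0,0.5]
}}

```text
clock: 5.65
eef_pos: [581.3, 15.5, 143.4]
eef_rot: [3.133, -0.004, 1.088]
wrist_force: [0.6, -0.3, 0.5]
finger_gap: 39.7
finger_force: 0.0
```

>>> {"api": "jog_arm", "payload": {
  "rows": [-0.47,2.41,0.2,0,0,0.1175,0.3,-0.47,2.41,0.2,0,0,0.1175,0.3,-0.47,2.41,0.2,0,0,0.1175,0.3,-0.47,2.41,0.2,0,0,0.1175,0.3,-0.47,2.41,0.2,0,0,0.1175,0.3,-0.47,2.41,0.2,0,0,0.1175,0.3,-0.47,2.41,0.2,0,0,0.1175,0.3,-0.47,2.41,0.2,0,0,0.1175,0.3,-0.47,2.41,0.2,0,0,0.1175,0.3,-0.47,2.41,0.2,0,0,0.1175,0.3,-0.47,2.41,0,0,0,0.1175,0.3,-0.47,2.41,0,0,0,0.1175,0.3,-0.47,2.41,0,0,0,0.1175,0.3,-0.47,2.41,0,0,0,0.1175,0.3,-0.47,2.41,0,0,0,0.1175,0.3,-0.47,2.41,0,0,0,0.1175,0.3,0,0,0,0,0,0,0.3,0,0,0,0,0,0,0.3]
}}

```text
clock: 7.15
eef_pos: [503.3, 401.8, 156.4]
eef_rot: [-3.141, -0.0, 2.968]
wrist_force: [0.5, -0.4, -0.8]
finger_gap: 65.5
finger_force: 0.0
```

```bash
python3 - <<'E'
from h import *
im,d,P=cloud("top"); cv2.imwrite("pics/t2.png",np.hstack([cv2.resize(im[190:300,270:400],(390,330)),cv2.resize(im[270:380,140:270],(390,330))]))
s=manip.read_state();print(s["eef_pos"],s["eef_rot"])
m=np.zeros((480,640),bool);m[195:295,275:395]=1
hsv=cv2.cvtColor(im,cv2.COLOR_BGR2HSV)
w=m&(hsv[...,1]<60)&(hsv[...,2]>110)&(P[...,2]>10)&(P[...,2]<40)
q=P[w];print(len(q));
b=m&(cv2.inRange(hsv,np.array((105,80,40)),np.array((130,255,255)))>0)
p=P[b&(P[...,2]>8)&(P[...,2]<60)];print(cv2.minAreaRect(p[:,:2].astype(np.float32)))
p=P[b&(P[...,2]>35)&(P[...,2]<60)];print(cv2.minAreaRect(p[:,:2].astype(np.float32)))
np.savez("/tmp/t2.npz",im=im,P=P)
E
```

```text
[503.68332738 400.89036065 156.48896822] [-3.14128887e+00 -1.48835400e-05  2.96630663e+00]
453
((546.3375854492188, 32.4122314453125), (207.06927490234375, 153.3879852294922), 62.145118713378906)
((517.7918090820312, 47.839569091796875), (206.04953002929688, 89.4741439819336), 62.69306564331055)
```

View pics/t2.png

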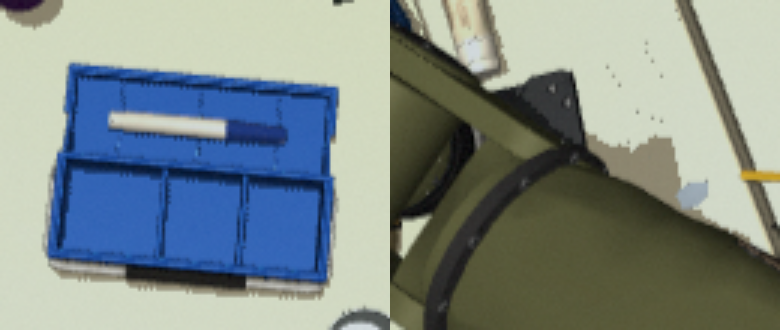

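The marker lies flat in the trough, centred at crop (198,128). Next I descend on the roll-on.

>>> {"api": "jog_arm", "payload": {
  "rows": [0,0,-3,0,0,0,0.3,0,0,-3,0,0,0,0.3,0,0,-2.4,0,0,0,0.3,0,0,-1.6,0,0,0,0.3,0,0,-0.8,0,0,0,0.3,0,0,0,0,0,0,0.3,0,0,0,0,0,0,0.45,0,0,0,0,0,0,0.55,0,0,0,0,0,0,0.65,0,0,0,0,0,0,0.75,0,0,0,0,0,0,0.8,0,0,0,0,0,0,0.8,0,0,0,0,0,0,0.8,0,0,0,0,0,0,0.8],
  "newtons": 12
}}

```text
clock: 8.37
eef_pos: [504.0, 401.4, 49.1]
eef_rot: [3.141, 0.001, 2.968]
wrist_force: [-0.7, -0.3, 6.1]
finger_gap: 35.9
finger_force: 12.0
```

>>> {"api": "jog_arm", "payload": {
  "rows": [0,0,2.5,0,0,0,0.8,0,0,3,0,0,0,0.8,0,0,3,0,0,0,0.8,0.055,-2.25,0,0,0,-0.1175,0.8,0.055,-2.25,0,0,0,-0.1175,0.8,0.055,-2.25,0,0,0,-0.1175,0.8,0.055,-2.25,0,0,0,-0.1175,0.8,0.055,-2.25,0,0,0,-0.1175,0.8,0.055,-2.25,0,0,0,-0.1175,0.8,0.055,-2.25,0,0,0,-0.1175,0.8,0.055,-2.25,0,0,0,-0.1175,0.8,0.055,-2.25,0,0,0,-0.1175,0.8,0.055,-2.25,0,0,0,-0.1175,0.8,0.055,-2.25,0,0,0,-0.1175,0.8,0.055,-2.25,0,0,0,-0.1175,0.8,0.055,-2.25,0,0,0,-0.1175,0.8,0.055,-2.25,0,0,0,-0.1175,0.8,0.055,-2.25,0,0,0,-0.1175,0.8,0.055,-2.25,0,0,0,-0.1175,0.8,0,0,0,0,0,0,0.8]
}}

```text
clock: 10.03
eef_pos: [512.5, 38.3, 133.3]
eef_rot: [-3.142, 0.001, 1.078]
wrist_force: [0.1, 0.3, 0.2]
finger_gap: 35.9
finger_force: 12.0
```

```bash
python3 - <<'E'
from h import *
im,d,P=cloud("side"); cv2.imwrite("pics/s2.png",cv2.resize(im[180:320,220:400],(720,560)))
s=manip.read_state();print(s["eef_pos"],s["eef_rot"],s["finger_gap"])
E
```

```text
[512.50208598  39.74521708 133.32084976] [-3.14130927e+00  2.49174509e-04  1.08489755e+00] 36.26471347665284
```

View pics/s2.png

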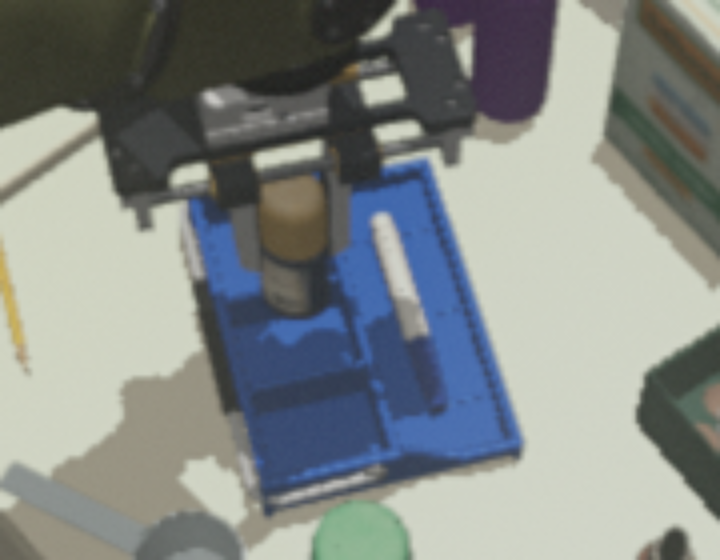

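The roll-on is held upright over the middle compartment (crop (293,240)). Next I lower it.

>>> {"api": "jog_arm", "payload": {
  "rows": [0,0,-2,0,0,0,0.8,0,0,-2,0,0,0,0.8,0,0,-1.6,0,0,0,0.8,0,0,-1.2,0,0,0,0.8,0,0,-0.7,0,0,0,0.8,0,0,-0.2,0,0,0,0.8,0,0,0,0,0,0,0.8,0,0,0,0,0,0,0.8,0,0,0,0,0,0,0.8]
}}

```text
clock: 10.83
eef_pos: [513.0, 41.3, 57.2]
eef_rot: [3.141, -0.001, 1.088]
wrist_force: [1.1, 0.7, -1.0]
finger_gap: 36.5
finger_force: 12.0
```

>>> {"api": "jog_arm", "payload": {
  "rows": [0,0,-0.15,0,0,0,0.8,0,0,-0.15,0,0,0,0.8,0,0,0,0,0,0,0.8,0,0,0,0,0,0,0.8]
}}

```text
clock: 11.17
eef_pos: [513.1, 41.1, 54.0]
eef_rot: [3.14, -0.001, 1.088]
wrist_force: [1.2, -0.6, 4.3]
finger_gap: 35.9
finger_force: 12.0
```

>>> {"api": "jog_arm", "payload": {
  "rows": [0,0,0,0,0,0,0.7,0,0,0,0,0,0,0.55,0,0,0,0,0,0,0.45,0,0,0,0,0,0,0.45,0,0,0,0,0,0,0.45,0,0,2,0,0,0,0.45,0,0,3,0,0,0,0.45,0,0,3,0,0,0,0.45,0,0,2,0,0,0,0.45,0.4,-2.48,0,0,0,-0.039,0.4,0.4,-2.48,0,0,0,-0.039,0.4,0.4,-2.48,0,0,0,-0.039,0.4,0.4,-2.48,0,0,0,-0.039,0.4,0.4,-2.48,0,0,0,-0.039,0.4,0.4,-2.48,0,0,0,-0.039,0.4,0.4,-2.48,0,0,0,-0.039,0.4,0.4,-2.48,0,0,0,-0.039,0.4,0.4,-2.48,0,0,0,-0.039,0.4,0.4,-2.48,0,0,0,-0.039,0.4]
}}

```text
clock: 12.75
eef_pos: [552.5, -208.1, 153.2]
eef_rot: [-3.141, 0.0, 0.696]
wrist_force: [-0.1, -0.3, -0.0]
finger_gap: 56.3
finger_force: 0.0
```

```bash
python3 - <<'E'
from h import *
im,d,P=cloud("top"); im2,d2,P2=cloud("side")
cv2.imwrite("pics/t3.png",np.hstack([cv2.resize(im[190:300,270:400],(390,330)),cv2.resize(im2[230:350,330:470],(385,330))]))
s=manip.read_state();print(s["eef_pos"],s["eef_rot"])
E
```

```text
[ 552.43105521 -209.63260463  152.91532708] [-3.14138969e+00  4.60803774e-04  6.93562455e-01]
```

View pics/t3.png

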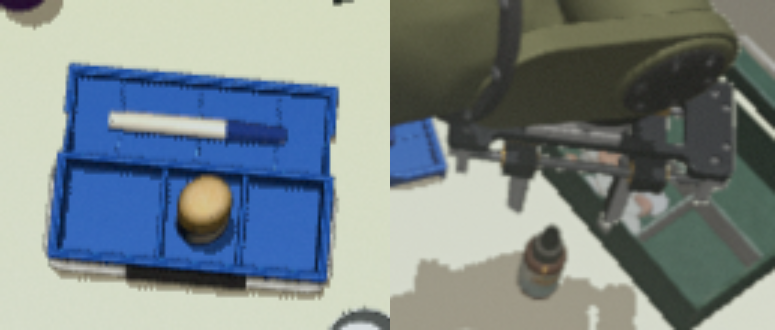

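The roll-on stands upright in the middle compartment at crop (207,208). The dropper is below the open fingers.

>>> {"api": "jog_arm", "payload": {
  "rows": [0,0.1,-2.5,0,0,0,0.4,0,0,-2.5,0,0,0,0.4,0,0,-2.5,0,0,0,0.4,0,0,-2,0,0,0,0.4,0,0,-1.1,0,0,0,0.4,0,0,0,0,0,0,0.4,0,0,0,0,0,0,0.5,0,0,0,0,0,0,0.6,0,0,0,0,0,0,0.7,0,0,0,0,0,0,0.8,0,0,0,0,0,0,0.8,0,0,0,0,0,0,0.8,0,0,0,0,0,0,0.8]
}}

```text
clock: 13.93
eef_pos: [553.2, -206.1, 48.4]
eef_rot: [3.14, -0.001, 0.698]
wrist_force: [0.3, -0.7, 6.4]
finger_gap: 32.4
finger_force: 11.9
```

>>> {"api": "jog_arm", "payload": {
  "rows": [0,0,2,0,0,0,0.8,0,0,3,0,0,0,0.8,0,0,3,0,0,0,0.8,0,0,2,0,0,0,0.8,-0.68,1.94,0,0,0,0.039,0.8,-0.68,1.94,0,0,0,0.039,0.8,-0.68,1.94,0,0,0,0.039,0.8,-0.68,1.94,0,0,0,0.039,0.8,-0.68,1.94,0,0,0,0.039,0.8,-0.68,1.94,0,0,0,0.039,0.8,-0.68,1.94,0,0,0,0.039,0.8,-0.68,1.94,0,0,0,0.039,0.8,-0.68,1.94,0,0,0,0.039,0.8,-0.68,1.94,0,0,0,0.039,0.8,0,0,0,0,0,0,0.8,0,0,-3,0,0,0,0.8,0,0,-2,0,0,0,0.8,0,0,0,0,0,0,0.8,0,0,0,0,0,0,0.8]
}}

```text
clock: 15.52
eef_pos: [484.4, -12.2, 97.3]
eef_rot: [-3.14, 0.001, 1.087]
wrist_force: [0.7, -0.3, -0.8]
finger_gap: 32.2
finger_force: 11.9
```

```bash
python3 - <<'E'
from h import *
im,d,P=cloud("side"); cv2.imwrite("pics/s4.png",cv2.resize(im[190:330,230:410],(720,560)))
s=manip.read_state();print(s["eef_pos"],s["eef_rot"],s["finger_gap"])
E
```

```text
[485.00271229 -12.23574154  98.26456358] [ 3.14130441e+00 -1.12649371e-04  1.08715279e+00] 32.25450863665101
```

View pics/s4.png

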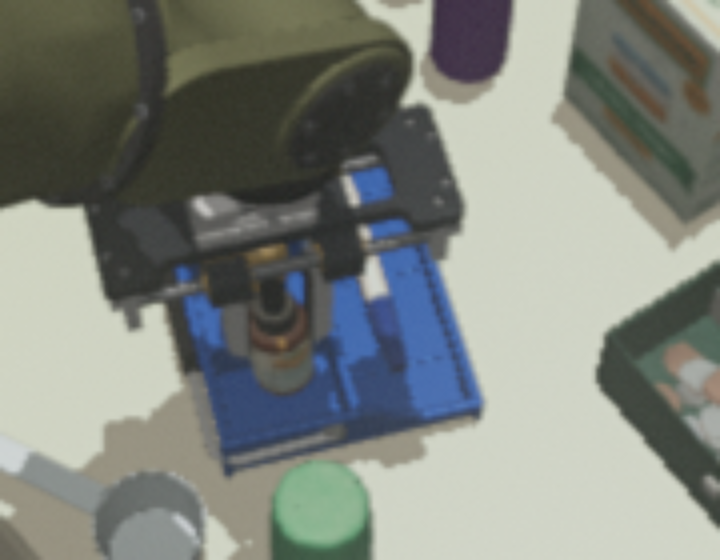

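The dropper hangs upright over the end small compartment (crop (283,345)). Next I lower it.

>>> {"api": "jog_arm", "payload": {
  "rows": [0,0,-1.5,0,0,0,0.8,0,0,-1.2,0,0,0,0.8,0,0,-0.8,0,0,0,0.8,0,0,-0.5,0,0,0,0.8,0,0,-0.2,0,0,0,0.8,0,0,-0.2,0,0,0,0.8,0,0,0,0,0,0,0.8,0,0,0,0,0,0,0.8]
}}

```text
clock: 16.23
eef_pos: [484.9, -11.9, 53.9]
eef_rot: [3.141, -0.0, 1.088]
wrist_force: [0.1, 0.5, -1.1]
finger_gap: 32.6
finger_force: 11.9
```

>>> {"api": "jog_arm", "payload": {
  "rows": [0,0,-0.1,0,0,0,0.8,0,0,0,0,0,0,0.7,0,0,0,0,0,0,0.6,0,0,0,0,0,0,0.5,0,0,0,0,0,0,0.5,0,0,2,0,0,0,0.5,0,0,3,0,0,0,0.5,0,0,3.5,0,0,0,0.3,0,0,3.5,0,0,0,0.15,0,0,3,0,0,0,0.15,-1.23,-1.92,0,0,0,0.08,0.15,-1.23,-1.92,0,0,0,0.08,0.15,-1.23,-1.92,0,0,0,0.08,0.15,-1.23,-1.92,0,0,0,0.08,0.15,-1.23,-1.92,0,0,0,0.08,0.15,-1.23,-1.92,0,0,0,0.08,0.15,0,0,0,0,0,0,0.15,0,0,0,0,0,0,0.15]
}}

```text
clock: 17.73
eef_pos: [410.5, -127.5, 202.5]
eef_rot: [3.141, -0.0, 1.565]
wrist_force: [0.6, -0.2, 0.6]
finger_gap: 79.8
finger_force: 0.0
```

```bash
python3 - <<'E'
from h import *
im,d,P=cloud("top"); im2,d2,P2=cloud("side")
cv2.imwrite("pics/t5.png",np.hstack([cv2.resize(im[190:300,270:400],(390,330)),cv2.resize(im2[200:350,230:405],(385,330))]))
s=manip.read_state();print(s["eef_pos"],s["eef_rot"])
E
```

```text
[ 411.03718262 -126.65538281  202.4347182 ] [ 3.14158327e+00 -1.99865860e-04  1.56627418e+00]
```

View pics/t5.png

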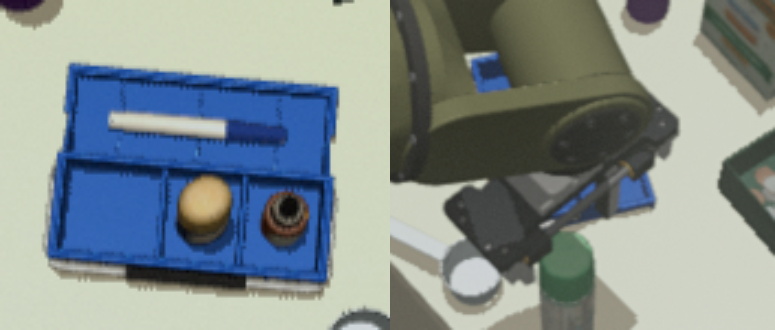

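The dropper and roll-on both stand upright in their compartments, at crop (287,215) and (207,208). The gripper is over the can.

>>> {"api": "jog_arm", "payload": {
  "rows": [0,0,-2,0,0,0,0.15,0,0,-2.5,0,0,0,0.15,0,0,-2.5,0,0,0,0.15,0,0,-2,0,0,0,0.15,0,0,-1.3,0,0,0,0.15,0,0,0,0,0,0,0.15,0,0,0,0,0,0,0.3,0,0,0,0,0,0,0.4,0,0,0,0,0,0,0.5,0,0,0,0,0,0,0.6,0,0,0,0,0,0,0.6,0,0,0,0,0,0,0.6,0,0,0,0,0,0,0.6],
  "newtons": 25
}}

```text
clock: 18.92
eef_pos: [411.3, -127.2, 100.0]
eef_rot: [3.14, 0.0, 1.568]
wrist_force: [0.9, 0.3, 5.2]
finger_gap: 49.9
finger_force: 25.0
```

>>> {"api": "jog_arm", "payload": {
  "rows": [0,0,2,0,0,0,0.6,0,0,3,0,0,0,0.6,0,0,3.5,0,0,0,0.6,0,0,3.5,0,0,0,0.6,0,0,3,0,0,0,0.6,1.48,2.54,0,0,0,-0.0535,0.6,1.48,2.54,0,0,0,-0.0535,0.6,1.48,2.54,0,0,0,-0.0535,0.6,1.48,2.54,0,0,0,-0.0535,0.6,1.48,2.54,0,0,0,-0.0535,0.6,1.48,2.54,0,0,0,-0.0535,0.6,1.48,2.54,0,0,0,-0.0535,0.6,1.48,2.54,0,0,0,-0.0535,0.6,1.48,2.54,0,0,0,-0.0535,0.6,0,0,0,0,0,0,0.6,0,0,-3,0,0,0,0.6,0,0,-3,0,0,0,0.6,0,0,0,0,0,0,0.6,0,0,0,0,0,0,0.6]
}}

```text
clock: 20.5
eef_pos: [543.3, 101.2, 188.8]
eef_rot: [-3.139, 0.002, 1.086]
wrist_force: [0.9, 0.3, -0.6]
finger_gap: 50.0
finger_force: 25.0
```

```bash
python3 - <<'E'
from h import *
im,d,P=cloud("side"); cv2.imwrite("pics/s6.png",cv2.resize(im[170:320,220:390],(680,600)))
s=manip.read_state();print(s["eef_pos"],s["eef_rot"],s["finger_gap"])
E
```

```text
[544.16113746 101.28680563 190.51776995] [ 3.14147230e+00 -4.58802703e-05  1.08619112e+00] 49.8173122275078
```

View pics/s6.png

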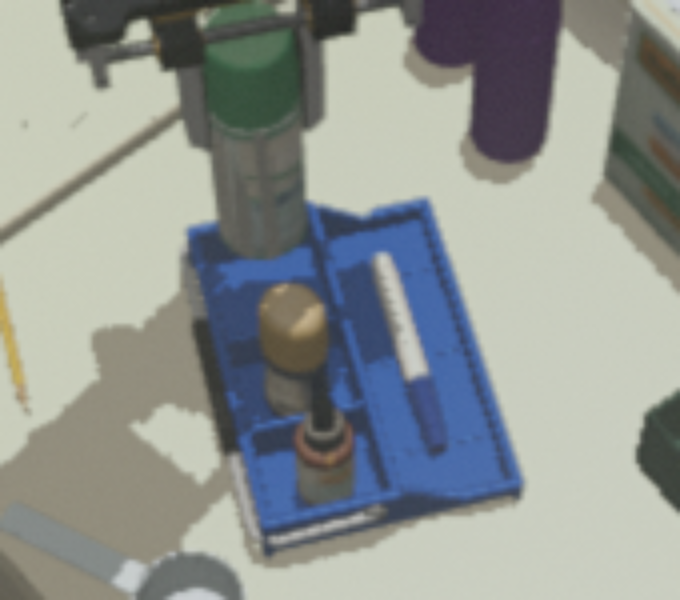

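The can hangs upright over the largest compartment (crop (258,150)), clear of the roll-on. Next I lower it.

>>> {"api": "jog_arm", "payload": {
  "rows": [0,0,-2,0,0,0,0.6,0,0,-2,0,0,0,0.6,0,0,-1.7,0,0,0,0.6,0,0,-1.2,0,0,0,0.6,0,0,-0.8,0,0,0,0.6,0,0,-0.4,0,0,0,0.6,0,0,-0.2,0,0,0,0.6,0,0,0,0,0,0,0.6,0,0,0,0,0,0,0.6]
}}

```text
clock: 21.3
eef_pos: [544.4, 101.6, 107.3]
eef_rot: [3.141, -0.001, 1.086]
wrist_force: [-0.6, 0.9, -2.5]
finger_gap: 49.6
finger_force: 25.0
```

>>> {"api": "jog_arm", "payload": {
  "rows": [0,0,-0.1,0,0,0,0.6,0,0,-0.1,0,0,0,0.6,0,0,0,0,0,0,0.6,0,0,0,0,0,0,0.6]
}}

```text
clock: 21.63
eef_pos: [544.3, 101.6, 105.0]
eef_rot: [3.141, -0.001, 1.086]
wrist_force: [-0.6, -0.2, 3.0]
finger_gap: 50.1
finger_force: 25.0
```

Force reversed from -2.5 to +3 N, so the can is on the floor. Next: open and go straight up, then back to clear the view.

>>> {"api": "jog_arm", "payload": {
  "rows": [0,0,0,0,0,0,0.45,0,0,0,0,0,0,0.35,0,0,0,0,0,0,0.25,0,0,0,0,0,0,0.25,0,0,0,0,0,0,0.25,0,0,2,0,0,0,0.25,0,0,3,0,0,0,0.25,0,0,3,0,0,0,0.25,0,0,3,0,0,0,0.25,0,0,2,0,0,0,0.25,-1,3,1,0,0,0,0.25,-1,3,1,0,0,0,0.25,-1,3,1,0,0,0,0.25,-1,3,1,0,0,0,0.25,-1,3,1,0,0,0,0.25,-1,3,0,0,0,0,0.25,-1,3,0,0,0,0,0.25,-1,3,0,0,0,0,0.25,0,0,0,0,0,0,0.25,0,0,0,0,0,0,0.25]
}}

```text
clock: 23.3
eef_pos: [463.4, 342.5, 284.1]
eef_rot: [-3.141, 0.001, 1.089]
wrist_force: [0.7, -1.5, 0.1]
finger_gap: 70.3
finger_force: 0.0
```

```bash
python3 - <<'E'
from h import *
im,d,P=cloud("top"); im2,d2,P2=cloud("side")
cv2.imwrite("pics/t7.png",np.hstack([cv2.resize(im[180:300,260:400],(385,330)),cv2.resize(im2[170:320,215:390],(385,330))]))
for n,(A,p) in {"t":(im,P),"s":(im2,P2)}.items():
    q=p[(p[...,2]>165)&(p[...,2]<190)&(np.hypot(p[...,0]-544,p[...,1]-101)<40)]; print(n,q.mean(0),q[:,2].max())
    q=p[(p[...,2]>95)&(p[...,2]<125)&(np.hypot(p[...,0]-513,p[...,1]-41)<25)]; print(n,q.mean(0))
s=manip.read_state();print(s["eef_pos"],s["finger_force"],s["clock"])
E
```

```text
t [542.60428522 102.19801155 175.1654146 ] 181.57100359286176
t [510.44201899  42.01783729 107.38593543]
s [541.65683612  98.23458976 175.07734097] 180.6907694571082
s [509.52868737  36.98113139 106.99322958]
[464.19078463 340.96442925 284.3194737 ] 0.0 23.4
```

View pics/t7.png

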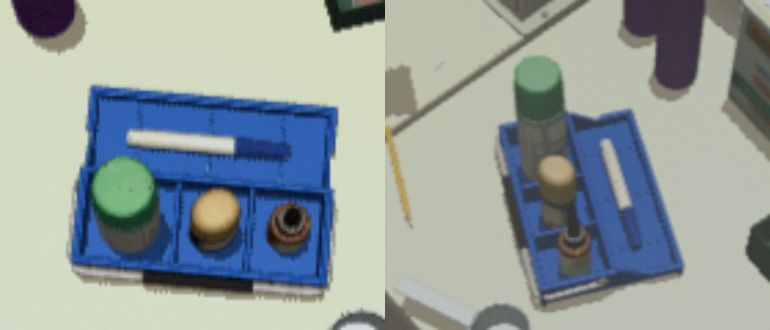

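All four items stand or lie in their places. The can top is at about 176 mm, which puts its base on the 5 mm floor. The arm is clear, so I hand the job in.

```bash
python3 -c "
from cell import manip
print(manip.sign_off())"
```

```text
the job is handed in; nothing more can be done
None
```

The caddy is packed and handed in at about 23 s: marker flat in the trough, dropper and roll-on upright in the small compartments, can upright in the largest; the arm never approached the pencil, jar or soap, though I did not re-measure them, and sign-off returned no verdict.

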